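Load the press nest and offer up the press pad

ROBOT

A 6-joint arm with a two-finger parallel gripper is mounted at the origin on the work surface. World frame = base frame: x ahead of the robot, y to its left, z up, the work surface at z = 0. Lengths are in m, angles in rad, forces in N, time in s.
With the tool pointing down it reaches from about 0.35 to 0.775 m from the base axis. Payload 7.3 kg.
Tool frame: the origin (TCP) lies at the very end of the fingers, on their centre line; the grasp point (between the pads) lies 19 mm behind it (robot.tcp_to_grasp is the z of the grasp point in the tool frame, in m); z points along the fingers, y is the line along which they close (so a half turn about z gives the same grasp; the last joint's range is limited). The gripper opens to 92 mm and grips with 3 to 60 N. Pads are 19 mm wide; open, the fingers measure 130 mm over their backs; the gripper's body (75 mm by 190 mm) begins 47 mm behind the grasp point.
Start: joints at [-1.366, 0.342, 1.524, -0, 1.275, -0.146], TCP at [0.18, -0.493, 0.227] pointing down, gripper open.
Joint ranges: [-2.53, 2.53], [-0.77, 2.02], [0.04, 2.7], [-1, 4.14], [0.28, 2.66], [-3.11, 3.11]. Speed limits (rad/s): [2.57, 2.57, 3.14, 3.14, 3.14, 3.14].

INTERFACE

Orientations are given as [roll, pitch, yaw] about the fixed x, y, z axes, in that order (R = Rz(yaw) Ry(pitch) Rx(roll)).
In Python, from cell import monitor, read_camera, get_calibration, job, robot gives the robot as it stands. The module is installed in compiled form; this text tells all that it offers.
- The arm moves only by the tool send_rows, never from a script. Its argument "targets" is a list of rows, each an object with "translation": the shift along the tool's x, y, z in cm, a list of three; "spin": the turn about the tool's z in degrees; "jaw": the opening, from 0 (shut) to 1 (fully open). A call has exactly 5 rows; each row is the pose to reach, as a shift and turn from the pose commanded when the call began, along the tool's axes at that moment; what a row does not reach only later rows make up. A row lasts 1/10 s, in which the tool goes at most 50 mm and 8.59 degrees, less where a joint would pass 70% of its speed; a pose out of reach is approached as far as the arm can. A call with a gripper value outside its range is refused whole. The fingers move at their own pace and stop on an object; "force" is the grip in N (left out, the last holds). Time passes only in rows, so rows that repeat a pose let the fingers close, or fill a call up. It gives the time, the measured TCP pose, the force, the opening and the grip force at its end, in the units of the state.
- monitor.observe(): the state, without advancing time (a new reading comes with each control period).
- read_camera(name): name is "scene" or "top" or "wrist"; returns (picture, depth): 420x560x3 uint8, red, green, blue; 420x560 float32, m along the optical axis (not along the pixel's ray), 0 where there is no reading.
- get_calibration(name): a dict with "intrinsics" (3x3 intrinsics, pixels), "origin" and "orientation" of the camera in the world; the wrist camera has in their place "hand_eye" (4x4, takes a point from camera to tool coordinates, whose origin is the TCP and whose axes are the flange's). Camera axes: x right, y up, looking along -z (the intrinsics and any distortion apply to the point x, -y, -z); pixel columns grow to the right and rows downward; lengths in m; the calibration is good to about 2 mm. The wrist camera is an equidistant fisheye: a pixel r from the principal point sees the ray r / f radians off the axis. A picture is of the moment at which its call begins: read the wrist's pose just before it. get_calibration takes no time and is no camera call.
- job.hand_in(): hands the job in; it is judged then, once.
The state is a dict: "time": time; "qpos": joint angles; "qvel": joint speeds; "joint_efforts": joint torques, N m; "tool_pos": TCP position; "tool_rot": TCP orientation; "contact_force": force on the tool from outside, world axes, zero at the start; "torque": the same for the moment, N m; "opening": finger opening in m; "grip_force": force on a finger pad.
Only numpy, scipy, OpenCV 4.12 (cv2) and the standard library are available. Lean on these libraries where they do the work, as an engineer would, in place of code of your own. Each camera call takes 0.05 s, during which the arm holds its last target. There are 200 camera calls.

TASK

Put the loose orange housing upright into the empty pocket of the press nest, fully down, with its tab pointing the same way as the tab of the housing already seated there, and let go of it. Then take the steel press pad by its blue grip, carry it over the yellow guard frame and finish holding it still and level about a centimetre above the tips of the two guide pins, with its two holes over the pins, touching nothing but the fingers: do not put it down or let go. Never let the robot or the parts touch the guard frame, keep the pad off the nest and the housings, and leave the seated housing and the other things on the bench where they are.

Things in the scene. Friction and masses are not known exactly. Their poses are not given: they have to be found in the camera images.
- housing: loose orange housing: block 46 (x) x 26 (y) x 36 (z) mm, upright on the bench left or right of the guard frame, turned up to 86 degrees, about 50 g. A low tab 10 mm long, 12 wide, 8 high sticks out of its +x end at the foot. Origin: centre of the block's underside. Gripped across its ends (along x), keep the fingertips 9 mm or more above its underside, to clear tab and nest walls
- housing_tab (a point): middle of the loose housing's tab, 28 mm from the housing's origin along +x and 4 mm above its underside
- nest: fixed aluminium press nest 76 (x) x 124 (y) mm, rim 22 mm above the bench. Two pockets centred at y = +19 and -19 mm, each 50 (x) x 30 (y), 8 deep (floor 14 mm above bench), rim chamfered 3 mm; a 17 mm slot for the tab leaves through the wall on the +x side only. Steel guide pins 8 mm thick at y = +48 and -48, tips 66 mm above bench. Origin: centre of the underside, at bench level; z up
- pin_left (a point): centre of the tip of the guide pin on the nest's +y side, 66 mm above the bench
- pin_right (a point): centre of the tip of the guide pin on the nest's -y side, 66 mm above the bench
- contact: the flat brass H-shaped contact fixed on the floor of the empty pocket (1 mm thick, flush, does not hinder the housing). Origin: centre of that pocket's floor, 14 mm above the bench; its x and y axes are those of the nest, so the tab must point along its +x
- seated: a second orange housing, the same as the loose one, already seated in the other pocket, tab along the nest's +x; stands 28 mm above the nest's rim. Origin: centre of its underside
- guard: the fixed guard frame round the nest: a rectangle of 10 mm round yellow bar, 200 (x) x 200 (y) mm between bar centres, on four corner posts; bar's top 75 mm above the bench. Open above. Origin: its centre, at bench level; may be shifted a little from the nest, same yaw
- mat: the fixed black rubber mat on which the press pad lies, 75 (x) x 140 (y) x 6 mm, left or right of the guard frame, on the side where the housing is not. Origin: centre of the underside
- pad: press pad, 0.26 to 0.44 kg: steel plate 44 (x) x 120 (y) x 10 mm, two 14 mm through holes at y = +48 and -48 mm; in the middle of its top a blue grip block 18 (x) x 34 (y) mm, its top 56 mm above the plate's underside. Grip it across x (18 mm), fingertips just above the plate. The same when turned half round. Origin: centre of the plate's underside
- pad_grip (a point): point in the middle of the blue grip, 40 mm above the plate's underside
- jar: bystander: brass-coloured jar with a black cap, 52 mm across, 75 high; origin centre of the underside
- screwdriver: bystander: screwdriver lying on the bench; origin under its middle
- bush: bystander: brass bush, a ring 28 mm across, 18 high; origin centre of the underside
- cup: bystander: blue plastic cup, 70 mm across, 60 high; origin centre of the underside
- gauge: bystander: steel gauge block 50 x 30 x 20 mm; origin centre of the underside
Things that resemble listed ones, but are neither listed nor needed, are in the scene too. Leave any purple or turquoise look-alike of the nest alone.

How it is judged:
On the way, in this order (a step that is already met when the one before it is completed fails the run):
1. the loose housing is fully down in the empty pocket, tab in its slot, and let go (x of housing in the frame of contact between -0.005 and 0.005 m and y of housing in the frame of contact between -0.005 and 0.005 m and z of housing in the frame of contact between -0.003 and 0.003 m and angle between housing's own z axis and vertical below 0.1 rad and x of housing_tab in the frame of contact above 0.02 m and contact force between housing and the fingers below 0.1 N), for 0.2 s.
2. the pad is held in the fingers above the height of the guard frame (height (world z) of pad above 0.078 m and contact force between pad and the fingers above 1 N), for 0.1 s.
At the end, for the whole second after the job is handed in: Housing released, upright, within 5 mm of the empty pocket centre, 3 mm of its floor, tab to nest +x. Pad held still, underside 3-20 mm above pin tips, centred within 5 mm in x and y, aligned and level to 0.09 rad. Seated housing moved under 6 mm, bystanders under 20 mm (all of step 1 and z of pad in the frame of nest between 0.069 and 0.086 m and x of pad in the frame of nest between -0.005 and 0.005 m and y of pad in the frame of nest between -0.005 and 0.005 m and angle between the y axis of pad and the y axis of nest, either way round below 0.09 rad and angle between pad's own z axis and vertical below 0.09 rad and contact force between pad and the fingers above 1 N and contact force between pad and nest below 0.05 N and contact force between pad and housing below 0.05 N and contact force between pad and seated below 0.05 N and contact force between pad and guard below 0.05 N and linear speed of pad below 0.02 m/s and distance of seated from where it was at the start of the episode below 0.006 m and distance of each of jar, screwdriver, bush, cup, gauge from where it was at the start of the episode below 0.02 m); the arm keeps its last pose, push and grip.
It fails at once if the guard frame is touched (over 1 N) (contact force between guard and anything else above 1 N).
It fails at once if the pad touches the nest or a housing (over 0.5 N) (contact force between pad and nest above 0.5 N or contact force between pad and housing above 0.5 N or contact force between pad and seated above 0.5 N).
It fails at once if the seated housing is moved over 15 mm (distance of seated from where it was at the start of the episode above 0.015 m).
It fails at once if a bystander is moved over 20 mm (distance of any of jar, screwdriver, bush, cup, gauge from where it was at the start of the episode above 0.02 m).
It also fails if it takes over 61 s, if anything falls off the work surface, if the arm or the gripper's body presses on something with over 40 N, if the wrist force passes 120 N, or if a joint passes its speed limit or range.

## Working session

There is one attempt and no reset: what is moved stays moved. The work goes in short steps, Python scripts to look and compute and a tool call to move; the robot and the scene stay as the last step left them, time stands still between calls to the robot, and variables do not carry over. Pictures are saved under pics/ and viewed, at most 14 in all, crops included, and the job is handed in when it is done.

Besides the shell and the picture viewer there is one more tool, called after ">>>" as name([rows], argument=value, ...), one row to a line, values as JSON. send_rows: Moves the arm, as the interface text tells. Its arguments: {"type":"object","properties":{"targets":{"type":"array"},"force":{"type":"number"}},"required":["targets"]}

```bash
mkdir -p pics
cat > h.py <<'E'
import numpy as np, cv2
from scipy.spatial.transform import Rotation as R
from cell import monitor, read_camera, get_calibration, job, robot
E
python3 - <<'E'
from h import *
print(monitor.observe(), robot.tcp_to_grasp)
for n in("scene","top"):
    c=get_calibration(n);print(n,c)
    p,d=read_camera(n);np.savez(f"{n}0.npz",p=p,d=d);cv2.imwrite(f"pics/{n}0.png",p[...,::-1])
print(get_calibration("wrist"))
E
```

```text
{'time': 0.0, 'qpos': array([-1.36597758e+00,  3.42730764e-01,  1.52503038e+00, -7.29133075e-06,
        1.27538581e+00, -1.46019738e-01]), 'qvel': array([-0.00030822, -0.00049792,  0.00120553, -0.00022952,  0.00028609,
        0.00033688]), 'joint_efforts': array([ 1.96062079e-03, -4.31241846e+01, -2.44218868e+01,  7.18629034e-02,
        5.58485300e-02, -1.37355751e-04]), 'tool_pos': array([ 0.18035956, -0.4926104 ,  0.22603612]), 'tool_rot': array([-3.14005388e+00, -2.19255103e-04,  3.50840446e-01]), 'contact_force': array([-0.23945344,  0.90945335, -0.32911757]), 'torque': array([-0.01557725, -0.03792439, -0.01826503]), 'grip_force': 0.0, 'opening': 0.09184576164521625} -0.0188
scene {'intrinsics': array([[410.41714347,   0.        , 290.04505106],
       [  0.        , 410.41714347, 205.85076936],
       [  0.        ,   0.        ,   1.        ]]), 'origin': array([ 1.07828021, -0.03817851,  0.92291402]), 'orientation': array([ 0.60593587, -0.00674459,  1.50651559])}
top {'intrinsics': array([[458.52614222,   0.        , 278.09270083],
       [  0.        , 458.52614222, 215.89777805],
       [  0.        ,   0.        ,   1.        ]]), 'origin': array([ 0.39087202, -0.00311825,  1.15518576]), 'orientation': array([ 0.09306849,  0.00666704, -1.58418185])}
{'intrinsics': array([[325.1922621 ,   0.        , 272.93137507],
       [  0.        , 325.1922621 , 211.17410819],
       [  0.        ,   0.        ,   1.        ]]), 'hand_eye': array([[-5.71220063e-04,  9.55517139e-01,  2.94935029e-01,
         8.14818167e-02],
       [ 9.99999786e-01,  4.52050325e-04,  4.72233183e-04,
         5.39659624e-04],
       [ 3.17901424e-04,  2.94935236e-01, -9.55517193e-01,
        -1.57072799e-01],
       [ 0.00000000e+00,  0.00000000e+00,  0.00000000e+00,
         1.00000000e+00]])}
```

View pics/top0.png

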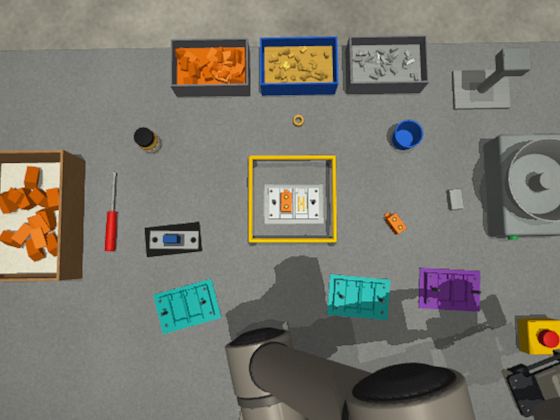

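View pics/scene0.png

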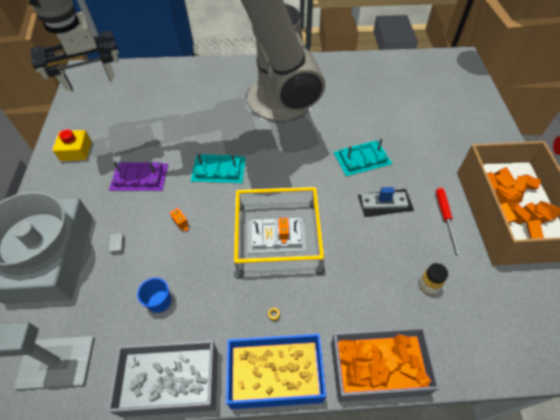

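The top view shows the nest at (295,203) with the seated housing at (286,202) and the brass contact at (302,203). The loose housing is at (396,222), and the pad on its mat at (172,240). Lone look-alikes are turquoise (187,306), (359,296) and purple (449,289), all excluded; other orange parts lie in the boxes at (210,66) and (30,210), not beside the guard. Next I'll confirm with an enlarged crop.

Run:
```python
from h import *
p=np.load("top0.npz")["p"][...,::-1];s=np.load("scene0.npz")["p"][...,::-1]
def c(im,u,v,w,h,W,H): return cv2.resize(im[v:v+h,u:u+w],(W,H),interpolation=cv2.INTER_CUBIC)
a=np.hstack([c(p,245,153,95,75+20,380,380),c(p,375,201,42,42,210,210*1) if 0 else c(p,371,190,52,95,208,380)[:,:],c(p,142,200,53,95,212,380)])
b=np.hstack([c(s,230,183,100,55,400,220),c(s,155,195,50,55,200,220),c(s,350,175,50,55,200,220)])
cv2.imwrite("pics/crop1.png",np.vstack([a,b]))
```

```text
(no output)
```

View pics/crop1.png

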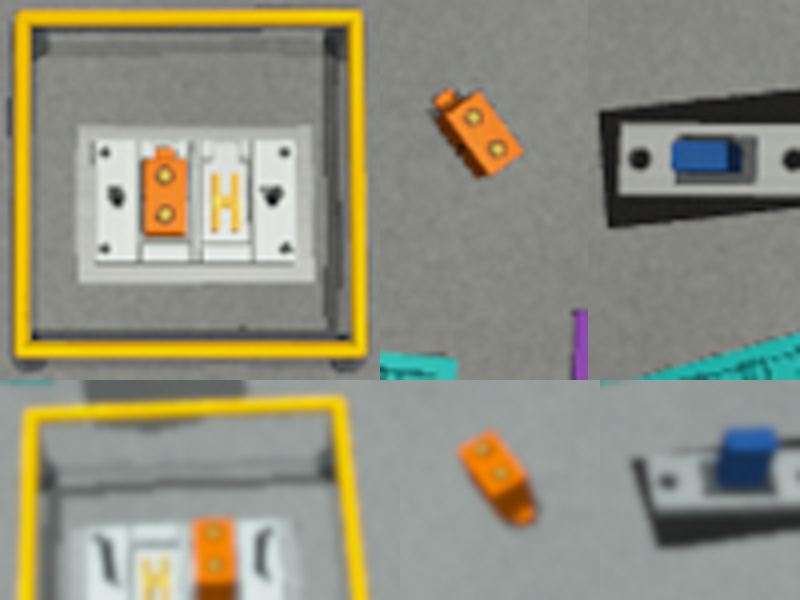

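The crop shows the seated housing's tab pointing up (world +x), the empty right (-y) pocket holding the H contact, the loose housing's tab pointing up-left, and the blue grip on the pad. Now rough positions from depth.

```bash
cat >> h.py <<'E'
def ray(n,u,v):
    "origin, direction (depth 1 along axis) for fixed cameras"
    c=get_calibration(n);K=c["intrinsics"];Rm=R.from_euler("xyz",c["orientation"]).as_matrix()
    return c["origin"],Rm@np.array([(u-K[0,2])/K[0,0],-(v-K[1,2])/K[1,1],-1])
def onz(n,u,v,z):
    o,d=ray(n,u,v);return o+d*(z-o[2])/d[2]
def proj(n,P):
    c=get_calibration(n);K=c["intrinsics"];Rm=R.from_euler("xyz",c["orientation"]).as_matrix()
    q=Rm.T@(np.asarray(P)-c["origin"]);return K[0,2]+K[0,0]*q[0]/-q[2],K[1,2]-K[1,1]*q[1]/-q[2]
def toolT(st):
    T=np.eye(4);T[:3,:3]=R.from_euler("xyz",st["tool_rot"]).as_matrix();T[:3,3]=st["tool_pos"];return T
def wray(T,u,v):
    c=get_calibration("wrist");K=c["intrinsics"];H=T@c["hand_eye"]
    x,y=(np.array([u,v])-[K[0,2],K[1,2]])/K[0,0];r=np.hypot(x,y);k=np.sin(r)/r if r>1e-9 else 1
    return H[:3,3],H[:3,:3]@np.array([x*k,-y*k,-np.cos(r)])
def wz(T,u,v,z):
    o,d=wray(T,u,v);return o+d*(z-o[2])/d[2]
def tri(r1,r2):
    (a,d),(b,e)=r1,r2;s=np.linalg.lstsq(np.c_[d,-e],b-a,rcond=None)[0]
    p,q=a+s[0]*d,b+s[1]*e;return (p+q)/2,np.linalg.norm(p-q)
def goto(xyz,yaw):
    "shift (cm, tool axes) and spin (deg) from the measured pose to a pose pointing down"
    st=monitor.observe();T=toolT(st);d=T[:3,:3].T@(np.array(xyz)-st["tool_pos"])*100
    cur=np.arctan2(T[1,0],T[0,0]);s=np.degrees((cur-yaw+np.pi/2)%np.pi-np.pi/2)
    print("shift cm",d.round(2),"spin(deg, +z tool)",s.round(2),"q6",st["qpos"][5].round(3),"yaw now",np.degrees(cur).round(1))
E
python3 - <<'E'
from h import *
dd=np.load("top0.npz")["d"]
for n,u,v in [("housing",396,221),("tab",390,215),("seated",286,202),("contact",302,203),("nestfloorL",262,203),("grip",172,240),("padL",155,240),("padR",190,239),("guardTL",252,158),("TR",334,157),("BL",250,240),("BR",335,240),("jar",147,139),("cup",407,133),("screw",112,210),("bush",298,120),("gauge",455,199)]:
    o,d=ray("top",u,v);print(n,(o+d*dd[v,u]).round(3))
E
```

```text
housing [ 0.479 -0.285  0.035]
tab [ 0.497 -0.278  0.005]
seated [ 0.528 -0.017  0.049]
contact [ 0.529 -0.057  0.015]
nestfloorL [ 0.533  0.044 -0.004]
grip [0.439 0.257 0.059]
padL [0.442 0.313 0.005]
padR [0.443 0.224 0.012]
guardTL [0.632 0.063 0.073]
TR [ 0.633 -0.134  0.07 ]
BL [0.436 0.07  0.073]
BR [ 0.433 -0.131  0.072]
jar [0.682 0.316 0.076]
cup [ 0.706 -0.329  0.008]
screw [0.518 0.42  0.012]
bush [ 0.746 -0.051  0.003]
gauge [ 0.533 -0.439  0.018]
```

```bash
sed -i 's/+np.pi\/2)%np.pi-np.pi\/2)/+np.pi)%(2*np.pi)-np.pi)/' h.py; python3 -c "
from h import *
goto([.478,-.285,.21],np.radians(127))"
```

```text
shift cm [35.09 -9.27  1.63] spin(deg, +z tool) -106.9 q6 -0.146 yaw now 20.1
```

>>> send_rows([
  {"translation": [4,-1,0],"spin": -8,"jaw": 1},
  {"translation": [8,-2,0],"spin": -16,"jaw": 1},
  {"translation": [12,-3,0.5],"spin": -24,"jaw": 1},
  {"translation": [16,-4.2,1],"spin": -32,"jaw": 1},
  {"translation": [20,-5.3,1],"spin": -40,"jaw": 1},
])

```text
time: 0.6
tool_pos: [0.3508, -0.3729, 0.2158]
tool_rot: [-3.14, -0.001, 1.054]
contact_force: [0.0, -0.6, 0.7]
opening: 0.0917
grip_force: 0.0
```

```bash
python3 -c "
from h import *
goto([.478,-.285,.21],np.radians(127))"
```

```text
shift cm [13.92  6.72  0.58] spin(deg, +z tool) -66.59 q6 -0.449 yaw now 60.4
```

>>> send_rows([
  {"translation": [3.5,1.7,0],"spin": -8.5,"jaw": 1},
  {"translation": [7,3.4,0],"spin": -17,"jaw": 1},
  {"translation": [10.5,5,0.5],"spin": -25.5,"jaw": 1},
  {"translation": [13.9,6.7,0.5],"spin": -34,"jaw": 1},
  {"translation": [13.9,6.7,0.5],"spin": -42.5,"jaw": 1},
])

```text
time: 1.1
tool_pos: [0.4803, -0.2845, 0.211]
tool_rot: [3.141, -0.001, 1.801]
contact_force: [-0.4, -0.9, 0.6]
opening: 0.0917
grip_force: 0.0
```

>>> send_rows([
  {"translation": [0,0,0],"spin": -8,"jaw": 1},
  {"translation": [0,0,0],"spin": -16,"jaw": 1},
  {"translation": [0,0,0],"spin": -24,"jaw": 1},
  {"translation": [0,0,0],"spin": -24,"jaw": 1},
  {"translation": [0,0,0],"spin": -24,"jaw": 1},
])

```text
time: 1.6
tool_pos: [0.4773, -0.2873, 0.2114]
tool_rot: [-3.141, -0.001, 2.206]
contact_force: [0.6, 0.5, -0.1]
opening: 0.092
grip_force: 0.0
```

```bash
cat >> h.py <<'E'
def wshot(name):
    st=monitor.observe();p,d=read_camera("wrist");T=toolT(st)
    np.savez(name+".npz",p=p,d=d,T=T);cv2.imwrite(f"pics/{name}.png",p[...,::-1]);print(st["tool_pos"].round(4),st["tool_rot"].round(4));return p,d,T
E
python3 -c "
from h import *
wshot('w1')"
```

```text
[ 0.4773 -0.2873  0.2114] [-3.1414e+00 -6.0000e-04  2.2058e+00]
```

View pics/w1.png

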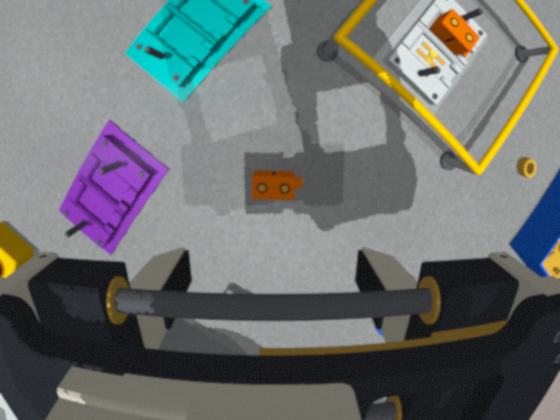

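The housing sits at (274,185), its tab to the right at (298,182) and its screws at (262,188) and (285,188); the nest and guard are top right. I'll measure from wrist depth and check against the top view.

```bash
cat >> h.py <<'E'
def wcloud(d,T):
    c=get_calibration("wrist");K=c["intrinsics"];H=T@c["hand_eye"]
    v,u=np.mgrid[:420,:560];x=(u-K[0,2])/K[0,0];y=(v-K[1,2])/K[0,0];r=np.hypot(x,y)+1e-9
    t=np.tan(np.minimum(r,1.5))/r*d;P=np.stack([x*t,-y*t,-d],-1)@H[:3,:3].T+H[:3,3];P[(d<=0)|(r>1.3)]=np.nan;return P
def tcloud(n,d):
    c=get_calibration(n);v,u=np.mgrid[:420,:560];K=c["intrinsics"];Rm=R.from_euler("xyz",c["orientation"]).as_matrix()
    return np.stack([(u-K[0,2])/K[0,0]*d,-(v-K[1,2])/K[1,1]*d,-d],-1)@Rm.T+c["origin"]
def rect(P,m,lo,hi):
    "min-area rectangle (mm) of masked points in a height band"
    q=P[m&(P[...,2]>lo)&(P[...,2]<hi)];r=cv2.minAreaRect((q[:,:2]*1000).astype(np.float32));return np.round(r[0],1),np.round(r[1],1),round(r[2],1),"z med",np.median(q[:,2]).round(4),len(q)
def orange(p):
    h=cv2.cvtColor(p,cv2.COLOR_RGB2HSV);return (h[...,0]>3)&(h[...,0]<17)&(h[...,1]>170)&(h[...,2]>60)
E
python3 - <<'E'
from h import *
w=np.load("w1.npz");P=wcloud(w["d"],w["T"]);m=orange(w["p"])
b=np.zeros_like(m);b[160:215,235:310]=1
print("wrist top",rect(P,m&b,.03,.042));print("tab",rect(P,m&b,.003,.014))
t=np.load("top0.npz");Q=tcloud("top",t["d"]);mt=orange(t["p"]);b2=np.zeros_like(m);b2[205:240,380:412]=1
print("top cam",rect(Q,mt&b2,.028,.042))
# triangulate screws: wrist (262,188),(285,188); top crop (474,117)->,(498,149) /4 + (371,190) offset
S=[(371+(474-380)/4,190+117/4),(371+(498-380)/4,190+149/4)]
for (u,v),s in zip([(285,188),(262,188)],S): print(tri(wray(w["T"],u,v),ray("top",*s)))
E
```

```text
wrist top (array([ 476.7, -284.5]), array([44.5, 25.3]), 34.8, 'z med', np.float64(0.0351), 903)
tab (array([ 478. , -272.3]), array([54.8, 15.9]), 12.1, 'z med', np.float64(0.0075), 115)
top cam (array([ 474.4, -286.1]), array([45.7, 24.5]), 34.9, 'z med', np.float64(0.0357), 170)
(array([ 0.47919002, -0.26956925,  0.08427519]), np.float64(9.501640768932426e-05))
(array([ 0.45850825, -0.27454333,  0.11757638]), np.float64(0.0010078310016344476))
```

Wrist and top rays are nearly parallel there, so I'll triangulate against the scene view instead.

Run:
```python
from h import *
w=np.load("w1.npz")
for a,s,t in [((285,188),(180.25,218.5),(394.5,219.25)),((262,188),(176.25,213.25),(400.5,227.2))]: print(tri(wray(w["T"],*a),ray("scene",*s)),tri(ray("top",*t),ray("scene",*s)),wz(w["T"],*a,.036))
s=np.load("scene0.npz");b=np.zeros((420,560),bool);b[200:235,165:195]=1
print(rect(tcloud("scene",s["d"]),orange(s["p"])&b,.03,.042))
goto([.476,-.285,.09],np.radians(124.8))
```

```text
(array([ 0.48738013, -0.27733727,  0.03501562]), np.float64(0.0005259592468832286)) (array([ 0.48361135, -0.28081687,  0.02981722]), np.float64(0.0045415011191986855)) [ 0.48725536 -0.27744046  0.036     ]
(array([ 0.46812235, -0.29119312,  0.03175886]), np.float64(0.0028115085788561664)) (array([ 0.46401298, -0.29466368,  0.02635132]), np.float64(0.006539556938785113)) [ 0.46782118 -0.2917454   0.036     ]
(array([ 477.8, -284.6]), array([45.9, 22.7]), 33.2, 'z med', np.float64(0.0354), 115)
shift cm [ 0.27  0.04 12.15] spin(deg, +z tool) 1.6 q6 -1.315 yaw now 126.4
```

>>> send_rows([
  {"translation": [0.2,0.1,4],"spin": 1.4,"jaw": 1},
  {"translation": [0.25,0.15,8],"spin": 1.4,"jaw": 1},
  {"translation": [0.25,0.15,12],"spin": 1.4,"jaw": 1},
  {"translation": [0.25,0.15,14],"spin": 1.4,"jaw": 1},
  {"translation": [0.25,0.15,14],"spin": 1.4,"jaw": 1},
])

```text
time: 2.15
tool_pos: [0.4754, -0.2833, 0.0687]
tool_rot: [-3.14, -0.006, 2.183]
contact_force: [-1.4, 0.1, 0.8]
opening: 0.0925
grip_force: 0.0
```

```bash
python3 -c "
from h import *
goto([.477,-.2845,.012],np.radians(125))"
```

```text
shift cm [-0.23  0.07  5.67] spin(deg, +z tool) 0.06 q6 -1.288 yaw now 125.1
```

>>> send_rows([
  {"translation": [-0.1,0.1,2],"spin": 0,"jaw": 1},
  {"translation": [-0.15,0.1,4],"spin": 0,"jaw": 1},
  {"translation": [-0.15,0.1,5],"spin": 0,"jaw": 1},
  {"translation": [-0.15,0.1,5.6],"spin": 0,"jaw": 1},
  {"translation": [-0.15,0.1,5.6],"spin": 0,"jaw": 1},
])

```text
time: 2.65
tool_pos: [0.479, -0.2853, 0.016]
tool_rot: [3.142, 0.0, 2.185]
contact_force: [1.1, 0.5, -0.8]
opening: 0.0918
grip_force: 0.0
```

>>> send_rows([
  {"translation": [0,0,0],"spin": 0,"jaw": 0.5},
  {"translation": [0,0,0],"spin": 0,"jaw": 0.4},
  {"translation": [0,0,0],"spin": 0,"jaw": 0.3},
  {"translation": [0,0,0],"spin": 0,"jaw": 0.3},
  {"translation": [0,0,0],"spin": 0,"jaw": 0.3},
], force=20)

```text
time: 3.15
tool_pos: [0.4789, -0.2853, 0.0159]
tool_rot: [3.142, 0.0, 2.185]
contact_force: [0.5, 0.4, 0.1]
opening: 0.0564
grip_force: 0.0
```

>>> send_rows([
  {"translation": [0,0,0.4],"spin": 0,"jaw": 0.58},
  {"translation": [0,0,0.4],"spin": 0,"jaw": 0.3},
  {"translation": [0,0,0.4],"spin": 0,"jaw": 0.3},
  {"translation": [0,0,0.4],"spin": 0,"jaw": 0.3},
  {"translation": [0,0,0.4],"spin": 0,"jaw": 0.3},
])

```text
time: 3.65
tool_pos: [0.4788, -0.2852, 0.0117]
tool_rot: [-3.142, -0.0, 2.185]
contact_force: [-0.3, 0.5, -0.3]
opening: 0.0458
grip_force: 20.0
```

>>> send_rows([
  {"translation": [0,0,0],"spin": 0,"jaw": 0.3},
  {"translation": [0,0,-2],"spin": 0,"jaw": 0.3},
  {"translation": [0,0,-5],"spin": 0,"jaw": 0.3},
  {"translation": [0,0,-10],"spin": 0,"jaw": 0.3},
  {"translation": [0,0,-14],"spin": 0,"jaw": 0.3},
])

```text
time: 4.15
tool_pos: [0.4789, -0.2852, 0.1539]
tool_rot: [3.141, 0.001, 2.185]
contact_force: [0.7, -0.0, -0.1]
opening: 0.0455
grip_force: 20.0
```

```bash
python3 -c "
from h import *
goto([.52,-.095,.19],np.radians(90))"
```

```text
shift cm [13.17 14.33 -3.62] spin(deg, +z tool) 35.2 q6 -1.289 yaw now 125.2
```

>>> send_rows([
  {"translation": [2.6,2.9,-1.5],"spin": 7,"jaw": 0.3},
  {"translation": [5.3,5.7,-3],"spin": 14,"jaw": 0.3},
  {"translation": [7.9,8.6,-4],"spin": 21,"jaw": 0.3},
  {"translation": [10.5,11.5,-4],"spin": 28,"jaw": 0.3},
  {"translation": [13.2,14.3,-4],"spin": 35.2,"jaw": 0.3},
])

```text
time: 4.65
tool_pos: [0.5199, -0.0935, 0.1923]
tool_rot: [3.14, 0.0, 1.565]
contact_force: [-0.7, 0.0, -1.2]
opening: 0.0457
grip_force: 20.0
```

>>> send_rows([
  {"translation": [0,0,0],"spin": 0,"jaw": 0.3},
  {"translation": [0,0,0],"spin": 0,"jaw": 0.3},
  {"translation": [0,0,0],"spin": 0,"jaw": 0.3},
  {"translation": [0,0,0],"spin": 0,"jaw": 0.3},
  {"translation": [0,0,0],"spin": 0,"jaw": 0.3},
])

```text
time: 5.15
tool_pos: [0.5194, -0.0959, 0.1916]
tool_rot: [-3.141, 0.0, 1.57]
contact_force: [-0.2, -0.2, -1.1]
opening: 0.0459
grip_force: 20.0
```

Run:
```python
from h import *
p,d,T=wshot('w2')
cv2.imwrite("pics/w2c.png",cv2.resize(p[20:260,150:430,::-1],(800,686),interpolation=cv2.INTER_CUBIC)[:600])
```

```text
[ 0.5194 -0.0959  0.1916] [-3.1414e+00  2.0000e-04  1.5696e+00]
```

View pics/w2.png

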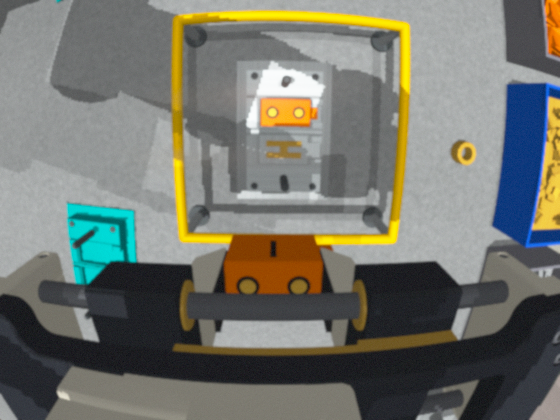

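The seated housing is at (286,112), the contact at (284,149), the pins near (287,82) and (284,184), and the held housing's tab at (326,247) also points right (+x).

View pics/w2c.png

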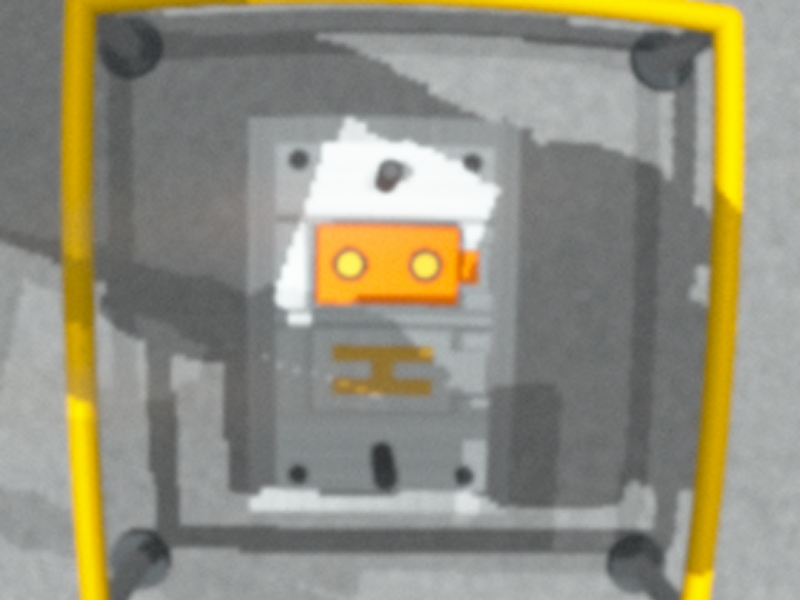

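Run:
```python
from h import *
w=np.load("w2.npz");P=wcloud(w["d"],w["T"]);p=w["p"];m=orange(p)
b=np.zeros_like(m);b[90:135,240:330]=1
print("seated top",rect(P,m&b,.042,.056))
h=cv2.cvtColor(p,cv2.COLOR_RGB2HSV);y=(h[...,0]>20)&(h[...,0]<34)&(h[...,1]>150)
b[:]=0;b[5:250,165:420]=1
print("guard",rect(P,y&b,.06,.085))
b[:]=0;b[60:205,230:335]=1
print("rim",rect(P,b,.018,.026))
q=P[b&(P[...,2]>.056)&(P[...,2]<.075)];print("pins",len(q))
for s in (q[q[:,1]>-.03],q[q[:,1]<-.03]): print(len(s),s[s[:,2]>s[:,2].max()-.004].mean(0).round(4),s[:,2].max().round(4))
```

```text
seated top (array([532.6, -14.2]), array([24.1, 44.9]), 89.9, 'z med', np.float64(0.0491), 248)
guard (array([536.9, -28.4]), array([208.5, 208.3]), 89.4, 'z med', np.float64(0.0733), 7575)
rim (array([532. , -33.4]), array([124.9,  76.4]), 89.4, 'z med', np.float64(0.021), 5616)
pins 142
69 [0.5325 0.0144 0.0644] 0.0667
73 [ 0.531  -0.0813  0.0644] 0.0665
```

Run:
```python
from h import *
w=np.load("w2.npz");T=w["T"];P=wcloud(w["d"],T);p=w["p"];m=orange(p)
k=lambda u,v:(150+u/2.857,20+v/2.857)
print("contact",wz(T,*k(382,370),.015).round(4))
for a,t,s in [(k(425,264),(286.25,196.75),(230+210/4,183+(570-380)/4)),(k(349,264),(286.25,206.75),(230+212/4,183+(531-380)/4))]:
    print("seated screw",wz(T,*a,.05).round(4),onz("top",*t,.05).round(4),[x.round(4) for x in tri(wray(T,*a),ray("scene",*s))])
b=np.zeros_like(m);b[230:300,215:340]=1
q=P[m&b];q=(q-T[:3,3])@T[:3,:3];q=q[np.isfinite(q).all(1)&(abs(q[:,2])<.06)]
n=[]
for lo in np.arange(-.03,.04,.004):
    s=q[(q[:,2]>lo)&(q[:,2]<=lo+.004)]
    if len(s)>10: print(lo.round(3),len(s),"x med/max",np.median(s[:,0]).round(4),np.percentile(s[:,0],98).round(4),"y",np.percentile(s[:,1],[1,99]).round(4))
f=q[(q[:,2]>-.015)&(q[:,2]<.008)];f=f[abs(f[:,1])<.018];A=np.c_[f[:,1:],np.ones(len(f))];print("front face x=a*y+b*z+c",np.linalg.lstsq(A,f[:,0],rcond=None)[0].round(4))
```

```text
contact [ 0.532  -0.0526  0.015 ]
seated screw [ 0.5445 -0.0144  0.05  ] [ 0.5406 -0.0176  0.05  ] [array([ 0.5449, -0.0156,  0.0443]), np.float64(0.0024)]
seated screw [ 0.5203 -0.0146  0.05  ] [ 0.5161 -0.0172  0.05  ] [array([ 0.5204, -0.0144,  0.0511]), np.float64(0.0004)]
-0.026 2702 x med/max 0.0089 0.0153 y [-0.0211  0.0241]
-0.022 369 x med/max 0.0152 0.0157 y [-0.0211  0.0242]
-0.018 314 x med/max 0.0152 0.0158 y [-0.021   0.0237]
-0.014 303 x med/max 0.0152 0.0158 y [-0.0203  0.0237]
-0.01 239 x med/max 0.0151 0.0157 y [-0.0198  0.0237]
-0.006 233 x med/max 0.015 0.0157 y [-0.0197  0.0228]
-0.002 223 x med/max 0.0149 0.0157 y [-0.0192  0.0225]
0.002 215 x med/max 0.0148 0.0154 y [-0.0195  0.023 ]
0.006 213 x med/max 0.0148 0.0153 y [-0.0191  0.033 ]
0.01 30 x med/max 0.0146 0.0147 y [-0.0182  0.0329]
front face x=a*y+b*z+c [-0.002  -0.0223  0.0149]
```

```bash
python3 -c "
from h import *
goto([.530,-.0545,.06],np.radians(89.4))"
```

```text
shift cm [ 4.13  1.06 13.16] spin(deg, +z tool) 0.53 q6 -0.326 yaw now 89.9
```

>>> send_rows([
  {"translation": [2.5,0.6,0],"spin": 0.5,"jaw": 0.3},
  {"translation": [4.1,1.05,1],"spin": 0.5,"jaw": 0.3},
  {"translation": [4.15,1.05,4],"spin": 0.5,"jaw": 0.3},
  {"translation": [4.15,1.05,8],"spin": 0.5,"jaw": 0.3},
  {"translation": [4.15,1.05,12],"spin": 0.5,"jaw": 0.3},
])

```text
time: 5.7
tool_pos: [0.5305, -0.0538, 0.0709]
tool_rot: [3.14, 0.001, 1.562]
contact_force: [0.4, -0.9, -1.0]
opening: 0.046
grip_force: 20.0
```

>>> send_rows([
  {"translation": [0,0,0.3],"spin": 0,"jaw": 0.3},
  {"translation": [0,0,0.6],"spin": 0,"jaw": 0.3},
  {"translation": [0,0,0.8],"spin": 0,"jaw": 0.3},
  {"translation": [0,0,0.8],"spin": 0,"jaw": 0.3},
  {"translation": [0,0,0.8],"spin": 0,"jaw": 0.3},
])

```text
time: 6.2
tool_pos: [0.5309, -0.0537, 0.0652]
tool_rot: [3.139, 0.001, 1.562]
contact_force: [-0.1, -0.4, -0.1]
opening: 0.0458
grip_force: 20.0
```

```bash
python3 -c "
from h import *
goto([.530,-.0545,.026],np.radians(89.4))
p,d,T=wshot('w3');cv2.imwrite('pics/w3c.png',cv2.resize(p[60:300,170:450,::-1],(700,600),interpolation=cv2.INTER_CUBIC))"
```

```text
shift cm [-0.08 -0.1   3.92] spin(deg, +z tool) 0.1 q6 -0.236 yaw now 89.5
[ 0.5309 -0.0537  0.0652] [3.139e+00 7.000e-04 1.562e+00]
```

View pics/w3c.png

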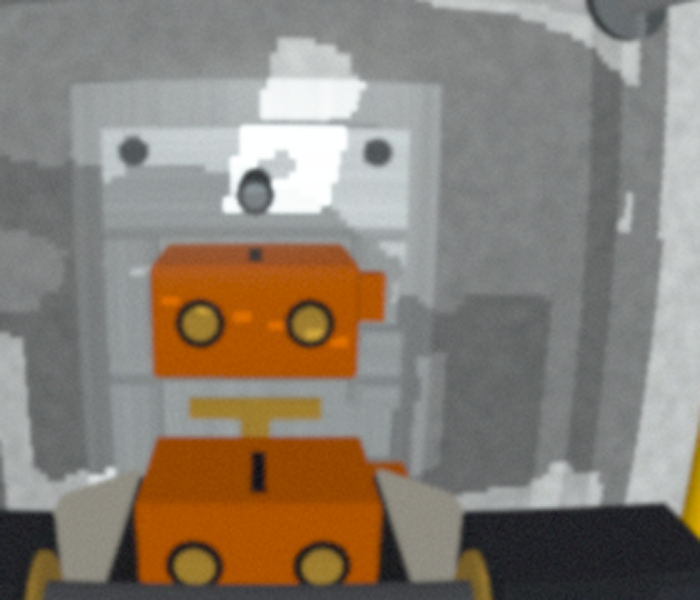

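The held housing (centre column ~258) lines up with the contact and seated housing (~256). Its tab points right, as the seated one's does. I'll refine with depth.

Run:
```python
from h import *
w=np.load("w3.npz");T=w["T"];P=wcloud(w["d"],T);m=orange(w["p"]);k=lambda u,v:(170+u/2.5,60+v/2.5)
b=np.zeros_like(m);b[155:215,225:312]=1
print("seated top",rect(P,m&b,.042,.056))
print("contact",wz(T,*k(255,408),.015).round(4),"(bar edge) pin",wz(T,*k(255,189),.066).round(4))
b[:]=0;b[232:295,215:340]=1
q=P[m&b];q=(q-T[:3,3])@T[:3,:3];f=q[(q[:,2]>-.016)&(q[:,2]<.0)]
print("held front x",np.median(f[:,0]).round(4),"y",np.percentile(f[:,1],[1,99]).round(4))
t=q[(q[:,2]<-.021)&(q[:,2]>-.03)];print("top y",np.percentile(t[:,1],[1,99]).round(4),"z",np.median(t[:,2]).round(4))
```

```text
seated top (array([532. , -13.8]), array([25.7, 44.4]), 89.1, 'z med', np.float64(0.0491), 3228)
contact [ 0.532  -0.0461  0.015 ] (bar edge) pin [0.5327 0.0159 0.066 ]
held front x 0.0151 y [-0.0203  0.0234]
top y [-0.0211  0.0242] z -0.0237
```

>>> send_rows([
  {"translation": [0,-0.1,1],"spin": 0,"jaw": 0.3},
  {"translation": [0,-0.1,2],"spin": 0,"jaw": 0.3},
  {"translation": [0,-0.1,2.6],"spin": 0,"jaw": 0.3},
  {"translation": [0,-0.1,3.0],"spin": 0,"jaw": 0.3},
  {"translation": [0,-0.1,3.4],"spin": 0,"jaw": 0.3},
])

```text
time: 6.75
tool_pos: [0.529, -0.0534, 0.0291]
tool_rot: [-3.141, -0.0, 1.562]
contact_force: [0.6, 0.5, -0.4]
opening: 0.0461
grip_force: 20.0
```

>>> send_rows([
  {"translation": [0,0,0.2],"spin": 0,"jaw": 0.3},
  {"translation": [0,0,0.4],"spin": 0,"jaw": 0.3},
  {"translation": [0,0,0.5],"spin": 0,"jaw": 0.3},
  {"translation": [0,0,0.5],"spin": 0,"jaw": 0.3},
  {"translation": [0,0,0.5],"spin": 0,"jaw": 0.3},
])

```text
time: 7.25
tool_pos: [0.5292, -0.0534, 0.0253]
tool_rot: [3.141, 0.0, 1.562]
contact_force: [-1.1, -0.3, 6.2]
opening: 0.0459
grip_force: 20.0
```

>>> send_rows([
  {"translation": [0,0,0],"spin": 0,"jaw": 0.75},
  {"translation": [0,0,0],"spin": 0,"jaw": 0.75},
  {"translation": [0,0,0],"spin": 0,"jaw": 0.75},
  {"translation": [0,0,0],"spin": 0,"jaw": 0.75},
  {"translation": [0,0,0],"spin": 0,"jaw": 0.75},
])

```text
time: 7.75
tool_pos: [0.5291, -0.0534, 0.0246]
tool_rot: [-3.142, 0.0, 1.562]
contact_force: [0.9, -0.2, -0.3]
opening: 0.0687
grip_force: 0.0
```

>>> send_rows([
  {"translation": [0,0,0],"spin": 0,"jaw": 0.75},
  {"translation": [0,0,-2],"spin": 0,"jaw": 0.75},
  {"translation": [0,0,-6],"spin": 0,"jaw": 0.75},
  {"translation": [0,0,-11],"spin": 0,"jaw": 0.75},
  {"translation": [0,0,-16],"spin": 0,"jaw": 0.75},
])

```text
time: 8.25
tool_pos: [0.5285, -0.0533, 0.1862]
tool_rot: [-3.14, -0.0, 1.562]
contact_force: [0.9, 0.3, 0.7]
opening: 0.069
grip_force: 0.0
```

>>> send_rows([
  {"translation": [-1,0,-1],"spin": 0,"jaw": 0.75},
  {"translation": [-4,0,-1],"spin": 0,"jaw": 0.75},
  {"translation": [-4,0,-1],"spin": 0,"jaw": 0.75},
  {"translation": [-4,0,-1],"spin": 0,"jaw": 0.75},
  {"translation": [-4,0,-1],"spin": 0,"jaw": 0.75},
])

```text
time: 8.75
tool_pos: [0.5283, -0.0929, 0.1939]
tool_rot: [-3.14, -0.001, 1.562]
contact_force: [-0.2, 0.4, -0.9]
opening: 0.0689
grip_force: 0.0
```

Run:
```python
from h import *
p,d,T=wshot('w4');P=wcloud(d,T);m=orange(p);b=np.zeros_like(m)
cv2.imwrite("pics/w4c.png",cv2.resize(p[20:240,170:430,::-1],(700,592),interpolation=cv2.INTER_CUBIC))
v,u=np.where(m&(P[...,2]>.042)&(P[...,2]<.056)&(abs(P[...,0]-.53)<.06)&(P[...,1]>-.08)&(P[...,1]<.02));L=P[v,u]
for s in (L[:,1]>-.033,L[:,1]<-.033):
    r=cv2.minAreaRect((L[s][:,:2]*1000).astype(np.float32));print(r,np.median(L[s][:,2]).round(4))
b[:]=1;q=P[(P[...,2]>.0615)&(P[...,2]<.07)&(abs(P[...,0]-.532)<.015)&(abs(P[...,1]+.033)<.06)]
for s in (q[q[:,1]>-.03],q[q[:,1]<-.03]): print("pin",len(s),s.mean(0).round(4),((s.max(0)+s.min(0))/2).round(4))
goto([.44,.23,.23],np.radians(90))
```

```text
[ 0.5283 -0.0929  0.1939] [-3.140e+00 -7.000e-04  1.562e+00]
((532.66650390625, -14.64095687866211), (24.302261352539062, 45.26736831665039), 89.5881576538086) 0.0491
((531.1305541992188, -50.472232818603516), (24.403160095214844, 44.93993377685547), 89.29436492919922) 0.0491
pin 59 [0.5325 0.0147 0.0642] [0.5324 0.0148 0.0642]
pin 58 [ 0.531  -0.0809  0.0643] [ 0.5307 -0.0814  0.0644]
shift cm [32.2  -9.11 -3.57] spin(deg, +z tool) -0.48 q6 -0.308 yaw now 89.5
```

View pics/w4c.png

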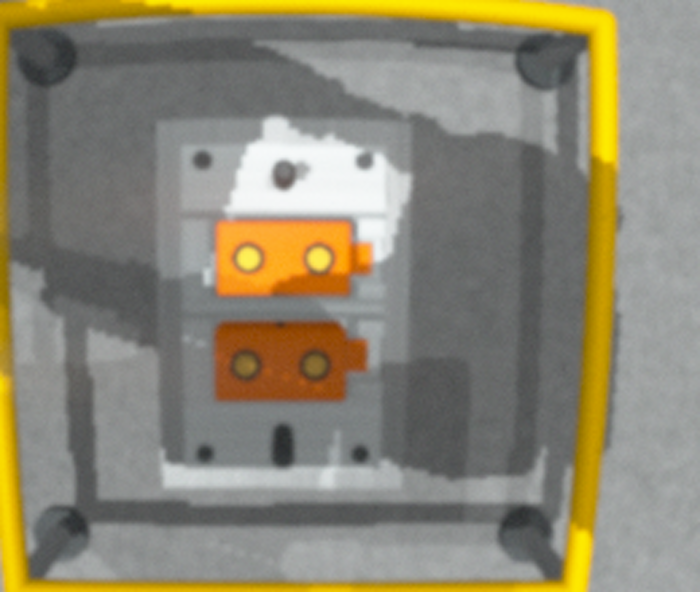

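The loose housing is seated at (282,362) in the crop, level with the seated one (z 0.0491 each) and with its tab in the slot. On to the pad.

>>> send_rows([
  {"translation": [4,-1,-1],"spin": 0,"jaw": 0.75},
  {"translation": [8.5,-2.5,-2],"spin": 0,"jaw": 0.75},
  {"translation": [13,-4,-3],"spin": 0,"jaw": 0.75},
  {"translation": [17,-5.5,-3.5],"spin": 0,"jaw": 0.75},
  {"translation": [21,-7,-3.5],"spin": 0,"jaw": 0.75},
])

```text
time: 9.3
tool_pos: [0.4598, 0.1194, 0.2303]
tool_rot: [3.14, -0.0, 1.563]
contact_force: [0.7, 1.2, -0.2]
opening: 0.0689
grip_force: 0.0
```

>>> send_rows([
  {"translation": [4,-1,0],"spin": 0,"jaw": 0.75},
  {"translation": [8,-2,0],"spin": 0,"jaw": 0.75},
  {"translation": [11,-2,0],"spin": 0,"jaw": 0.75},
  {"translation": [11,-2,0],"spin": 0,"jaw": 0.75},
  {"translation": [11,-2,0],"spin": 0,"jaw": 0.75},
])

```text
time: 9.8
tool_pos: [0.4409, 0.228, 0.2293]
tool_rot: [-3.141, 0.001, 1.565]
contact_force: [-0.3, 0.3, 0.3]
opening: 0.0691
grip_force: 0.0
```

Run:
```python
from h import *
p,d,T=wshot('w5');P=wcloud(d,T)
h=cv2.cvtColor(p,cv2.COLOR_RGB2HSV);m=(h[...,0]>100)&(h[...,0]<125)&(h[...,1]>120)
n=(abs(P[...,0]-.44)<.08)&(abs(P[...,1]-.26)<.1)
print("grip",rect(P,m&n,.055,.07));print("plate",rect(P,n,.0125,.0185),)
q=P[n&(P[...,2]<.03)];print("z hist",np.histogram(q[:,2],bins=np.arange(-.004,.03,.002)))
cv2.imwrite("pics/w5c.png",cv2.resize(p[0:260,130:430,::-1],(690,598),interpolation=cv2.INTER_CUBIC))
```

```text
[0.4409 0.228  0.2293] [-3.1408e+00  7.0000e-04  1.5646e+00]
grip (array([445.1, 266.4]), array([32.7, 17.1]), 89.5, 'z med', np.float64(0.061), 549)
plate (array([445.1, 265.9]), array([120.5,  44.3]), 89.1, 'z med', np.float64(0.0153), 3046)
z hist (array([ 1034, 10928,  1821,   347,  2879,   431,     7,     5,   232,
        2088,   695,    57,     0,     4,     8,     1]), array([-0.004, -0.002,  0.   ,  0.002,  0.004,  0.006,  0.008,  0.01 ,
        0.012,  0.014,  0.016,  0.018,  0.02 ,  0.022,  0.024,  0.026,
        0.028]))
```

View pics/w5c.png

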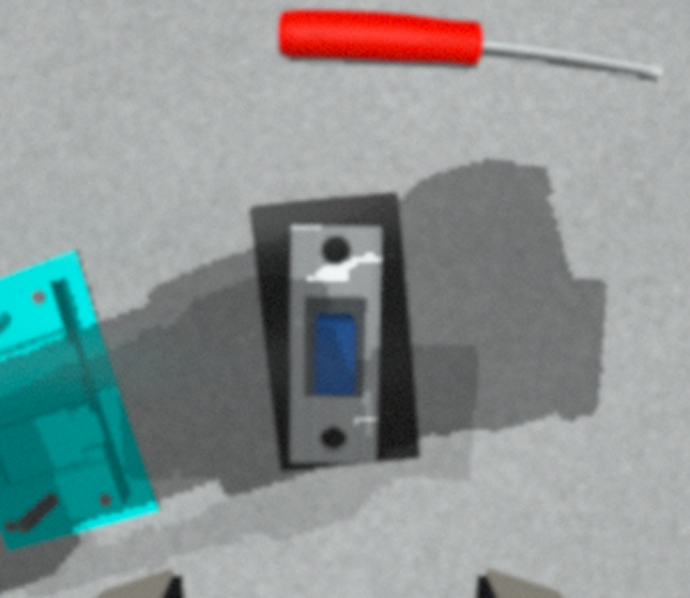

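The pad lies at crop (335,345), its blue grip centred at (335,354), with holes at (335,249) and (333,437). The turquoise look-alike at left is clear of the fingers.

```bash
python3 -c "
from h import *
goto([.4435,.265,.02],np.radians(89.2))"
```

```text
shift cm [ 3.79  0.22 20.93] spin(deg, +z tool) 0.36 q6 0.329 yaw now 89.6
```

>>> send_rows([
  {"translation": [2,0.1,2],"spin": 0.4,"jaw": 0.5},
  {"translation": [3.8,0.2,5],"spin": 0.4,"jaw": 0.5},
  {"translation": [3.8,0.25,9],"spin": 0.4,"jaw": 0.5},
  {"translation": [3.8,0.25,12],"spin": 0.4,"jaw": 0.5},
  {"translation": [3.8,0.25,14],"spin": 0.4,"jaw": 0.5},
], force=45)

```text
time: 10.35
tool_pos: [0.4435, 0.2637, 0.0874]
tool_rot: [-3.139, 0.002, 1.554]
contact_force: [-0.7, 0.1, -0.5]
opening: 0.0458
grip_force: 0.0
```

>>> send_rows([
  {"translation": [0,0,2],"spin": 0,"jaw": 0.5},
  {"translation": [0,0,4],"spin": 0,"jaw": 0.5},
  {"translation": [0,0,5.5],"spin": 0,"jaw": 0.5},
  {"translation": [0,0,6.2],"spin": 0,"jaw": 0.5},
  {"translation": [0,0,6.2],"spin": 0,"jaw": 0.5},
])

```text
time: 10.85
tool_pos: [0.4441, 0.2643, 0.027]
tool_rot: [-3.14, 0.001, 1.554]
contact_force: [-0.2, 0.0, -0.6]
opening: 0.0461
grip_force: 0.0
```

```bash
python3 -c "
from h import *
goto([.4435,.265,.02],np.radians(89.2))"
```

```text
shift cm [ 0.07 -0.06  0.7 ] spin(deg, +z tool) -0.18 q6 0.406 yaw now 89.0
```

>>> send_rows([
  {"translation": [0,0,0.5],"spin": 0,"jaw": 0.5},
  {"translation": [0,0,0.6],"spin": 0,"jaw": 0.3},
  {"translation": [0,0,0.6],"spin": 0,"jaw": 0.2},
  {"translation": [0,0,0.6],"spin": 0,"jaw": 0.05},
  {"translation": [0,0,0.6],"spin": 0,"jaw": 0.05},
])

```text
time: 11.35
tool_pos: [0.4443, 0.2654, 0.022]
tool_rot: [3.142, -0.0, 1.555]
contact_force: [-4.4, 0.8, 1.9]
opening: 0.0183
grip_force: 2.1
```

>>> send_rows([
  {"translation": [0,0,0],"spin": 0,"jaw": 0.05},
  {"translation": [0,0,0],"spin": 0,"jaw": 0.05},
  {"translation": [0,0,0],"spin": 0,"jaw": 0.05},
  {"translation": [0,0,0],"spin": 0,"jaw": 0.05},
  {"translation": [0,0,0],"spin": 0,"jaw": 0.05},
])

```text
time: 11.85
tool_pos: [0.4442, 0.2654, 0.022]
tool_rot: [-3.142, -0.0, 1.555]
contact_force: [-3.0, 0.2, 6.5]
opening: 0.0178
grip_force: 45.0
```

>>> send_rows([
  {"translation": [0,0,-1],"spin": 0,"jaw": 0.05},
  {"translation": [0,0,-3],"spin": 0,"jaw": 0.05},
  {"translation": [0,0,-6],"spin": 0,"jaw": 0.05},
  {"translation": [0,0,-10],"spin": 0,"jaw": 0.05},
  {"translation": [0,0,-14],"spin": 0,"jaw": 0.05},
])

```text
time: 12.35
tool_pos: [0.4438, 0.265, 0.1628]
tool_rot: [-3.14, 0.001, 1.555]
contact_force: [1.0, 0.6, -4.4]
opening: 0.0178
grip_force: 45.0
```

>>> send_rows([
  {"translation": [0,0,-2],"spin": 0,"jaw": 0.05},
  {"translation": [0,0,-3],"spin": 0,"jaw": 0.05},
  {"translation": [0,0,-3],"spin": 0,"jaw": 0.05},
  {"translation": [0,0,-3],"spin": 0,"jaw": 0.05},
  {"translation": [0,0,-3],"spin": 0,"jaw": 0.05},
])

```text
time: 12.85
tool_pos: [0.4435, 0.265, 0.19]
tool_rot: [-3.139, 0.001, 1.555]
contact_force: [-0.4, 0.3, -4.0]
opening: 0.0177
grip_force: 45.0
```

Run:
```python
from h import *
p,d,T=wshot('w6');P=(wcloud(d,T)-T[:3,3])@T[:3,:3]
h=cv2.cvtColor(p,cv2.COLOR_RGB2HSV);v,u=np.where((abs(P[...,0])<.09)&(abs(P[...,1])<.05)&(P[...,2]>-.01)&(P[...,2]<.03))
q=P[v,u];print(len(q),np.histogram(q[:,2],bins=np.arange(-.01,.031,.004)))
s=q[(q[:,2]>.0)&(q[:,2]<.012)]
A=np.c_[s[:,:2],np.ones(len(s))];k=np.linalg.lstsq(A,s[:,2],rcond=None)[0];print("plate z=ax+by+c",k.round(4))
print("x range",np.percentile(s[:,0],[1,50,99]).round(4),"y",np.percentile(s[:,1],[1,50,99]).round(4))
cv2.imwrite("pics/w6c.png",cv2.resize(p[140:380,130:430,::-1],(750,600),interpolation=cv2.INTER_CUBIC))
goto([.5316,-.0345,.20],np.radians(89.0))
```

```text
[0.4435 0.265  0.19  ] [-3.1385e+00  1.4000e-03  1.5550e+00]
8390 (array([ 268,  207,  139, 1619, 5960,  107,   90,    0,    0,    0]), array([-0.01 , -0.006, -0.002,  0.002,  0.006,  0.01 ,  0.014,  0.018,
        0.022,  0.026,  0.03 ]))
plate z=ax+by+c [0.0077 0.0001 0.0063]
x range [-0.0578  0.0342  0.0608] y [-0.02    0.0016  0.023 ]
shift cm [-29.81   9.26  -0.98] spin(deg, +z tool) 0.1 q6 0.406 yaw now 89.1
```

View pics/w6c.png

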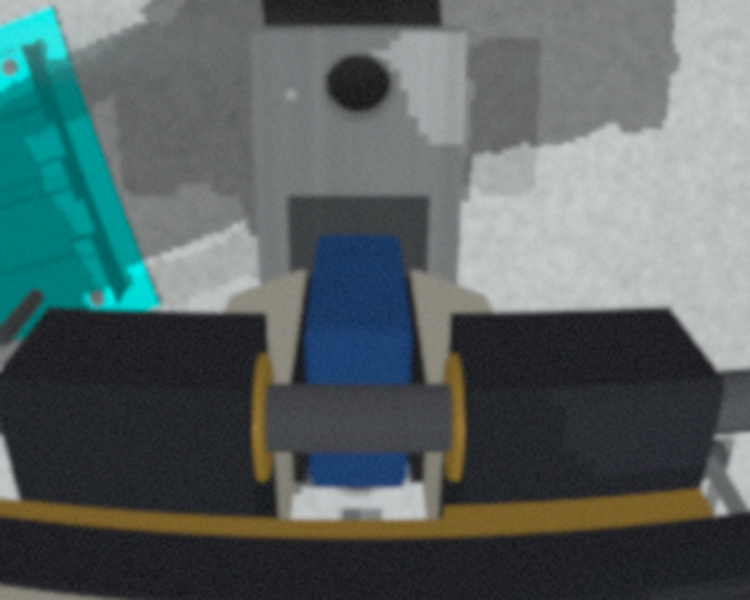

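The pad is held level, with its hole at crop (358,82). Carrying it over now.

>>> send_rows([
  {"translation": [-2,0.6,0],"spin": 0,"jaw": 0.05},
  {"translation": [-5,1.5,0],"spin": 0,"jaw": 0.05},
  {"translation": [-9,2.7,0],"spin": 0,"jaw": 0.05},
  {"translation": [-13,4,0],"spin": 0,"jaw": 0.05},
  {"translation": [-17,5.2,0],"spin": 0,"jaw": 0.05},
])

```text
time: 13.4
tool_pos: [0.4936, 0.0931, 0.1907]
tool_rot: [-3.14, 0.0, 1.556]
contact_force: [0.9, 0.5, -3.5]
opening: 0.0178
grip_force: 45.0
```

>>> send_rows([
  {"translation": [-4,1.2,0],"spin": 0,"jaw": 0.05},
  {"translation": [-8,2.5,0],"spin": 0,"jaw": 0.05},
  {"translation": [-11,3.4,0],"spin": 0,"jaw": 0.05},
  {"translation": [-12.8,3.9,0],"spin": 0,"jaw": 0.05},
  {"translation": [-12.8,3.9,0],"spin": 0,"jaw": 0.05},
])

```text
time: 13.9
tool_pos: [0.5309, -0.0365, 0.1905]
tool_rot: [-3.14, 0.0, 1.552]
contact_force: [0.6, 0.9, -4.2]
opening: 0.0176
grip_force: 45.0
```

```bash
python3 -c "
from h import *
goto([.5302,-.0348,.092],np.radians(89.1))"
```

```text
shift cm [ 0.17 -0.05  9.85] spin(deg, +z tool) -0.19 q6 -0.193 yaw now 88.9
```

>>> send_rows([
  {"translation": [0.1,0,1.5],"spin": -0.2,"jaw": 0.05},
  {"translation": [0.15,-0.05,4],"spin": -0.2,"jaw": 0.05},
  {"translation": [0.15,-0.05,6],"spin": -0.2,"jaw": 0.05},
  {"translation": [0.15,-0.05,7.5],"spin": -0.2,"jaw": 0.05},
  {"translation": [0.15,-0.05,7.5],"spin": -0.2,"jaw": 0.05},
])

```text
time: 14.4
tool_pos: [0.5282, -0.0312, 0.1141]
tool_rot: [-3.136, -0.001, 1.559]
contact_force: [-0.2, -0.3, -2.9]
opening: 0.0176
grip_force: 45.0
```

Run:
```python
from h import *
goto([.5302,-.0348,.092],np.radians(89.1))
p,d,T=wshot('w7');W=wcloud(d,T);P=(W-T[:3,3])@T[:3,:3]
s=P[(abs(P[...,0])<.09)&(abs(P[...,1])<.05)&(P[...,2]>.002)&(P[...,2]<.011)]
print("plate x",np.percentile(s[:,0],[1,99]).round(4),"y",np.percentile(s[:,1],[1,99]).round(4))
t=s[s[:,0]>.02];r=cv2.minAreaRect((t[:,:2]*1000).astype(np.float32));print(r)
cv2.imwrite("pics/w7c.png",cv2.resize(p[60:300,130:430,::-1],(750,600),interpolation=cv2.INTER_CUBIC))
n=W[(W[...,2]>.018)&(W[...,2]<.026)&(abs(W[...,0]-.532)<.06)];print("nest rim max y",n[:,1].max().round(4),"x",np.percentile(n[:,0],[1,99]).round(4))
```

```text
shift cm [-0.36  0.22  2.2 ] spin(deg, +z tool) 0.24 q6 -0.193 yaw now 89.3
[ 0.5282 -0.0312  0.1141] [-3.1356e+00 -1.3000e-03  1.5593e+00]
plate x [-0.0578  0.0608] y [-0.02    0.0231]
((40.53319549560547, 1.5773048400878906), (44.1712532043457, 41.01935958862305), 89.93336486816406)
nest rim max y 0.0294 x [0.4943 0.5701]
```

View pics/w7c.png

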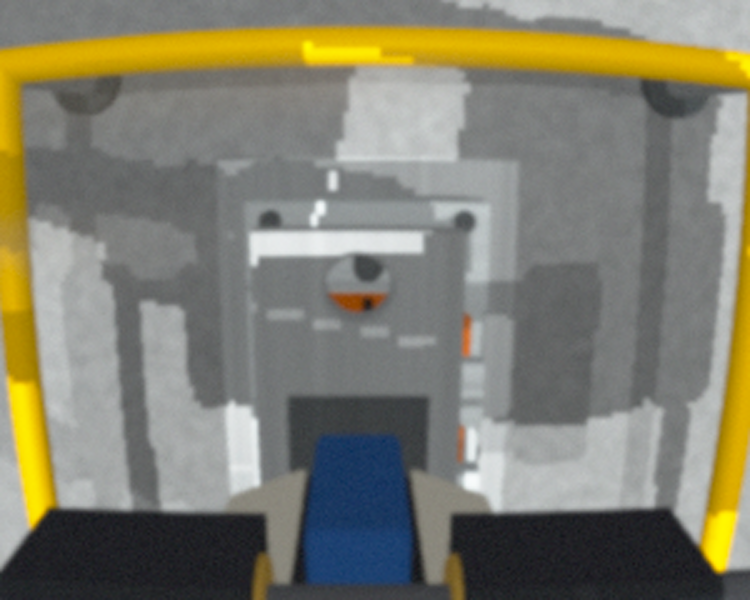

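The pin shows in the hole at (367,268), and the arm hasn't settled, so I'll let it settle first.

>>> send_rows([
  {"translation": [0,0,0],"spin": 0,"jaw": 0.05},
  {"translation": [0,0,0],"spin": 0,"jaw": 0.05},
  {"translation": [0,0,0],"spin": 0,"jaw": 0.05},
  {"translation": [0,0,0],"spin": 0,"jaw": 0.05},
  {"translation": [0,0,0],"spin": 0,"jaw": 0.05},
])

```text
time: 14.95
tool_pos: [0.5303, -0.0326, 0.117]
tool_rot: [3.141, 0.0, 1.559]
contact_force: [0.5, -0.7, -4.1]
opening: 0.0177
grip_force: 45.0
```

```bash
python3 -c "
from h import *
goto([.5302,-.0348,.092],np.radians(89.1))"
```

```text
shift cm [-0.22 -0.01  2.5 ] spin(deg, +z tool) 0.2 q6 -0.193 yaw now 89.3
```

>>> send_rows([
  {"translation": [-0.1,0,0],"spin": 0.1,"jaw": 0.05},
  {"translation": [-0.2,0,0.5],"spin": 0.2,"jaw": 0.05},
  {"translation": [-0.2,0,1.1],"spin": 0.2,"jaw": 0.05},
  {"translation": [-0.2,0,1.7],"spin": 0.2,"jaw": 0.05},
  {"translation": [-0.2,0,2.3],"spin": 0.2,"jaw": 0.05},
])

```text
time: 15.45
tool_pos: [0.5299, -0.0345, 0.0929]
tool_rot: [-3.141, -0.0, 1.555]
contact_force: [-0.6, -0.3, -4.2]
opening: 0.0178
grip_force: 45.0
```

>>> send_rows([
  {"translation": [0,0,0],"spin": 0,"jaw": 0.05},
  {"translation": [0,0,0],"spin": 0,"jaw": 0.05},
  {"translation": [0,0,0],"spin": 0,"jaw": 0.05},
  {"translation": [0,0,0],"spin": 0,"jaw": 0.05},
  {"translation": [0,0,0],"spin": 0,"jaw": 0.05},
])

```text
time: 15.95
tool_pos: [0.5303, -0.0345, 0.094]
tool_rot: [3.141, 0.0, 1.555]
contact_force: [0.7, 1.0, -3.9]
opening: 0.0176
grip_force: 45.0
```

>>> send_rows([
  {"translation": [0,0,0],"spin": 0,"jaw": 0.05},
  {"translation": [0,0,0],"spin": 0,"jaw": 0.05},
  {"translation": [0,0,0],"spin": 0,"jaw": 0.05},
  {"translation": [0,0,0],"spin": 0,"jaw": 0.05},
  {"translation": [0,0,0],"spin": 0,"jaw": 0.05},
])

```text
time: 16.45
tool_pos: [0.5302, -0.0345, 0.0937]
tool_rot: [3.142, 0.0, 1.555]
contact_force: [-0.6, -0.6, -3.7]
opening: 0.0178
grip_force: 45.0
```

Run:
```python
from h import *
goto([.5302,-.0348,.092],np.radians(89.1))
p,d,T=wshot('w8');W=wcloud(d,T)
s=W[(abs(W[...,0]-.53)<.035)&(abs(W[...,1]+.033)<.08)&(W[...,2]>.079)&(W[...,2]<.092)];print("plate z",np.median(s[:,2]),"x",np.percentile(s[:,0],[1,99]).round(4),"y",np.percentile(s[:,1],[1,99]).round(4))
q=W[(abs(W[...,0]-.532)<.007)&(abs(W[...,1]-.0147)<.008)&(W[...,2]<.072)];print("in hole",len(q),q[q[:,2]>.055].mean(0) if (q[:,2]>.055).any() else q[:,2].max())
cv2.imwrite("pics/w8c.png",cv2.resize(p[130:250,205:355,::-1],(750,600),interpolation=cv2.INTER_CUBIC))
```

```text
shift cm [-0.03  0.    0.17] spin(deg, +z tool) -0.0 q6 -0.194 yaw now 89.1
[ 0.5302 -0.0345  0.0937] [3.1416e+00 1.0000e-04 1.5551e+00]
plate z 0.08691893253693242 x [0.5107 0.5537] y [-0.0923  0.0262]
in hole 227 [0.53217945 0.01475536 0.06427791]
```

View pics/w8c.png

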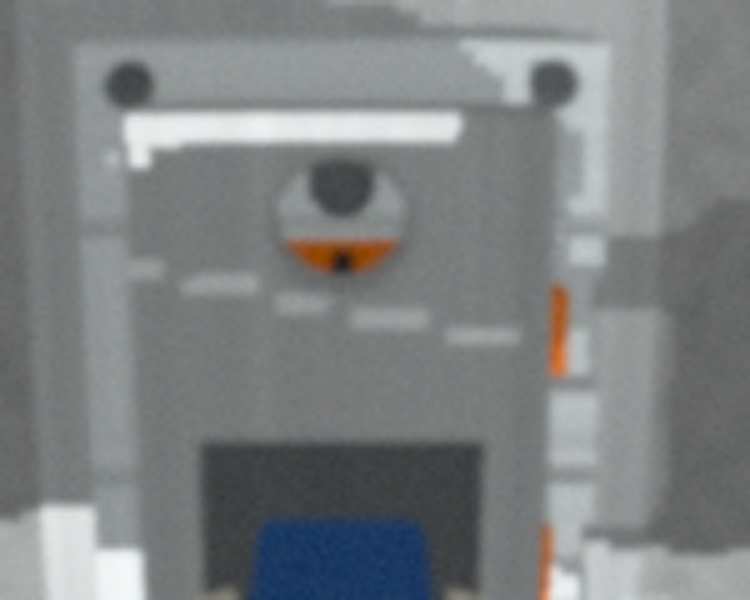

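The pin (342,185) sits behind the hole (342,215) exactly as parallax predicts. Measured, the plate centre is within 0.5 mm of the nest's, with its underside about 11 mm above the tips and the arm still. Handing in.

```bash
python3 -c "
from h import *
print(job.hand_in())"
```

```text
the job is handed in; nothing more can be done
None
```

The job is handed in: the loose housing is down in the empty pocket, let go, with its tab along nest +x; the pad is held still and level about 11 mm above the pin tips and within 0.5 mm of the nest centre by wrist camera; hand-in returned no verdict.

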